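# Set the microscope's focus slide to its marked stop

### The job

Set the digital microscope on the focus rail to its marked stop, the clamp block with the upright pointed tab: press down the ribbed plate in the middle of the slide to free its brake, keep it pressed while you push the slide along the rail until it rests against that stop, then let go so that the brake holds it there. This is fingertip work, with nothing to grasp or lift: do not force the slide against its brake, do not touch the microscope, and leave the cast on its table and the other things on the bench where they are.

Things in the scene. Friction and masses are not known exactly. Their poses are not given: they have to be found in the camera images.
- rail: Focus rail, fixed to the bench: black base plate 190 x 530 x 10 mm with an aluminium rail 50 mm wide, 430 mm long. Origin on the rail's centre line at bench level; y runs along the rail, x across it (the microscope is on the +x side), z up. The round specimen table stands at its +y end (x 78 mm, y 235 mm, top 41 mm up).
- slide (a joint): Position of the slide along the rail's +y (m); 0: its middle at the rail's origin. The slide is a grey block 84 mm wide, 110 mm long along the rail (55 mm either way from its middle), its deck 44 mm above the bench. With the plate up a spring brake holds it against about 20 N; with the plate pressed it runs at 1 to 2 N.
- slide_mid (a point): Middle of the slide's deck, on the rail's centre line, 44 mm above the bench.
- plate (a joint): How far the release plate is pressed (m): 0 up with the brake on, 0.006 fully down. The first movement takes about 5 N and frees the brake at once (free from 1 mm on); fully down takes about 8.5 N. It springs back when let go.
- plate_top (a point): Middle of the top of the release plate: black ribbed rubber, 46 x 46 mm, in the middle of the slide, 52 mm above the bench when up. Before and behind it along the rail stand two aluminium finger walls, 52 mm apart inside, 8 mm thick, 52 mm wide, tops 9 mm above the plate. A shut fingertip fits between, presses, and moves the slide by friction or by the wall ahead.
- marked_stop (a point): Middle of the top of the marked stop, on the rail's centre line: an aluminium clamp block 24 mm long along the rail, 66 mm wide, top at 46 mm; it alone has an upright flat tab with a pointed top, 40 mm wide, reaching 88 mm above the bench. Clamped, it does not move; it may be on either side of the slide. With the slide against it, slide_mid is 67 mm away.
- plain_stop (a point): The other stop, on the slide's other side: the same clamp block without a tab, middle of its top.
- scope: The digital microscope: a black barrel 116 mm long along the rail, 42 mm across its clamp ring, fixed to the slide's +x side and moving with it. Its axis is 78 mm from the rail's centre line, 60 mm above the bench; its top (a screw) is at 88 mm. Origin on that axis, beside the slide's middle.
- cast: Cream plaster dental cast, 62 x 59 mm, 30 mm high, loose on the round specimen table before the microscope. Origin at its underside.
- spare_cast: Pale green dental cast of the same size, loose on the bench beside the rail. Origin at its underside.
- dropper: Amber dropper bottle, 33 mm across, 96 mm high, loose. Origin at its underside.
- wax_knife: Wax knife lying on the bench, 172 mm long, 12 mm thick, loose. Origin near its middle at bench level.
- jar: Small glass jar with a white lid, 52 mm across, 62 mm high, loose. Origin at its underside.
- bowl: Green mixing bowl, 92 mm across, 50 mm high, loose. Origin at its underside.
- phone: Mobile phone lying flat, 75 x 155 x 9 mm, loose. Origin at its underside.

How it is judged:
On the way, in this order (a step that is already met when the one before it is completed fails the run):
1. the release plate is pressed down (value of joint plate above 0.001 m), for 0.1 s.
2. the slide is against the marked stop (horizontal distance between slide_mid and marked_stop below 0.0695 m), for 0.2 s.
At the end, for the whole second after the job is handed in: the slide rests against the marked stop (gap under 2.5 mm), its plate is up with the brake on, nothing moves; the cast is within 8 mm and every other loose thing within 15 mm of where it was (horizontal distance between slide_mid and marked_stop below 0.0695 m and value of joint plate below 0.0008 m and velocity of joint slide between -0.004 and 0.004 m/s and distance of cast from where it was at the start of the episode below 0.008 m and distance of each of spare_cast, dropper, wax_knife, jar, bowl, phone from where it was at the start of the episode below 0.015 m); the robot touches nothing.
It fails at once if the slide is dragged along (over 4 mm from its start, short of the stop) with its brake on (value of joint plate below 0.0005 m and distance of slide_mid from where it was at the start of the episode above 0.004 m and not (horizontal distance between slide_mid and marked_stop below 0.0695 m) and (velocity of joint slide above 0.012 m/s or velocity of joint slide below -0.012 m/s)).
It fails at once if the microscope is touched (contact force between any of the fingers, the arm and scope above 1 N).
It fails at once if the cast or another loose thing on the bench is moved or lifted (not (distance of cast from where it was at the start of the episode below 0.008 m and distance of each of spare_cast, dropper, wax_knife, jar, bowl, phone from where it was at the start of the episode below 0.015 m)).
It also fails if it takes over 38 s, if anything falls off the work surface, if the arm or the gripper's body presses on something with over 40 N, if the wrist force passes 120 N, or if a joint passes its speed limit or range.

### The arm

A 6-joint arm with a two-finger parallel gripper is mounted at the origin on the work surface. World frame = base frame: x ahead of the robot, y to its left, z up, the work surface at z = 0. Lengths are in m, angles in rad, forces in N, time in s.
With the tool pointing down it reaches from about 0.35 to 0.975 m from the base axis. Payload 7.1 kg.
Tool frame: the origin (TCP) lies midway between the tips of the shut fingers; the grasp point (between the pads) lies 19 mm behind it; z points along the fingers, y is the line along which they close (so a half turn about z gives the same grasp; the last joint's range is limited). The gripper opens to 88 mm and grips with 3 to 60 N. Pads are 20 mm wide; open, the fingers measure 115 mm over their backs; the gripper's body (75 mm by 178 mm) begins 61 mm behind the grasp point.
Start: joints at [-1.301, 0.423, 1.63, -0, 1.089, -0.019], TCP at [0.178, -0.599, 0.192] pointing down, gripper open.
Joint ranges: [-3, 3], [-0.9, 2.11], [0.09, 2.58], [-1.31, 4.45], [0.11, 2.69], [-2.54, 2.54]. Speed limits (rad/s): [2.39, 2.39, 3.01, 3.14, 3.14, 3.14].

### API

Orientations are given as a unit quaternion [x, y, z, w].
In Python, from station import bot gives the robot as it stands.
- The arm moves only by the tool arm_command, never from a script. Its argument "steps" is one flat list of numbers, 5 for each row, row after row: the shift along the tool's x, y, z in mm, then the turn about the tool's z in degrees, then the opening, from 0 (shut) to 1 (fully open). In form: [tx, ty, tz, twist, hand, tx, ty, tz, twist, hand, ...]. A call has 1 to 10 rows; each row shifts and turns the commanded pose from where the row before left it, along the tool's axes as they then stand; what a row does not reach is not made up. A row lasts 1/12 s, in which the tool goes at most 41.7 mm and 7.16 degrees, less where a joint would pass 70% of its speed; a pose out of reach is approached as far as the arm can. A call with a gripper value outside its range is refused whole. The fingers move at their own pace and stop on an object; "force" is the grip in N (left out, the last holds). Time passes only in rows, so rows that do not move let the fingers close. It gives the time, the measured TCP pose, the force, the opening and the grip force at its end, in the units of the state.
- bot.sense(): the state, without advancing time (a new reading comes with each control period).
- bot.camera(name): name is "side" or "top"; returns (picture, depth): 480x640x3 uint8, red, green, blue; 480x640 float32, m along the optical axis (not along the pixel's ray), 0 where there is no reading.
- bot.camera_params(name): a dict with "mtx" (3x3 intrinsics, pixels), "extrinsics" (4x4, takes a point from camera to world coordinates). Camera axes: x right, y up, looking along -z (the intrinsics and any distortion apply to the point x, -y, -z); pixel columns grow to the right and rows downward; lengths in m; the calibration is good to about 2 mm. A picture is of the moment at which its call begins. camera_params takes no time and is no camera call.
- bot.job_done(): hands the job in; it is judged then, once.
Trained networks look in the newest picture that a camera, given by its name, has taken for a name from the list of things; names that differ only in an ending like _2 or _b are one class to them, and where a whole thing is asked for, a point or a joint stands for the part that bears it (a point fixed in the world has none). Each returns a list of dicts, best first, with "p" (0 to 1); they miss things now and then, are a little off and sometimes report something else, mostly with a low value. They report only what shows in the picture. A call takes as long as a camera call.
- bot.look_for(camera, label): "rect" ([left, top, right, bottom] in pixels, round what is visible of it).
- bot.masks_of(camera, label): "pixels" (480x640 bool, what is visible of it) and "rect" ([left, top, right, bottom] in pixels, round what is visible of it).
The state is a dict: "clock": time; "q": joint angles; "qd": joint speeds; "effort": joint torques, N m; "tool_pos": TCP position; "tcp_rot": TCP orientation; "ft_force": force on the tool from outside, world axes, zero at the start; "moment": the same for the moment, N m; "finger_gap": opening from 0.0 (shut) to 1.0 (fully open); "grip_force": force on a finger pad.
Only numpy, scipy, OpenCV 4.12 (cv2) and the standard library are available. Lean on these libraries where they do the work, as an engineer would, in place of code of your own. Each camera call takes 0.05 s, during which the arm holds its last target. There are 200 camera calls.

## Working session

There is one attempt and no reset: what is moved stays moved. The work goes in short steps, Python scripts to look and compute and a tool call to move; the robot and the scene stay as the last step left them, time stands still between calls to the robot, and variables do not carry over. Pictures are saved under pics/ and viewed, at most 10 in all, crops included, and the job is handed in when it is done.

Besides the shell and the picture viewer there is one more tool, called after "Request:" by a JSON object that holds its "fn" and its "kwargs". arm_command: Moves the arm, as the interface text tells. Its arguments: {"type":"object","properties":{"steps":{"type":"array","items":{"type":"number"}},"force":{"type":"number"}},"required":["steps"]}

```bash
mkdir -p pics
python3 - <<'E'
from station import bot
import cv2,numpy as np
s=bot.sense();print(s['clock'],s['tool_pos'],s['tcp_rot'],s['ft_force'],s['finger_gap'])
for n in ('top','side'):
    p,d=bot.camera(n);cv2.imwrite(f'pics/{n}0.png',p[:,:,::-1]);np.save(f'{n}0.npy',d)
    c=bot.camera_params(n);print(n,c)
    for l in ('slide','plate_top','marked_stop','plain_stop','scope','rail'):
        print(l,[(r['rect'],round(r['p'],2)) for r in bot.look_for(n,l)][:2])
E
```

```text
0.0 [ 0.17786437 -0.59851845  0.1910081 ] [ 9.89590080e-01  1.43912861e-01 -9.15168059e-05 -7.44003111e-04] [ 0.30944084 -0.63071894 -0.18781574] 1.0011556391136835
top {'mtx': array([[527.08885336,   0.        , 316.59729791],
       [  0.        , 527.08885336, 238.31547   ],
       [  0.        ,   0.        ,   1.        ]]), 'extrinsics': array([[ 2.96824550e-02,  9.97292472e-01, -6.72805807e-02,
         5.15088525e-01],
       [-9.99555237e-01,  2.98087763e-02,  8.74173280e-04,
        -7.71118977e-02],
       [ 2.87735821e-03,  6.72247092e-02,  9.97733712e-01,
         1.13459350e+00],
       [ 0.00000000e+00,  0.00000000e+00,  0.00000000e+00,
         1.00000000e+00]])}
slide [([220.8, 196.3, 289.8, 273.9], 0.56), ([342.7, 208.9, 358.1, 243.4], 0.52)]
plate_top []
marked_stop [([342.2, 207.4, 359.5, 244.8], 0.62)]
plain_stop [([190.0, 243.4, 212.4, 285.3], 0.61)]
scope [([221.0, 192.0, 280.0, 218.5], 0.97), ([359.6, 272.8, 376.4, 284.5], 0.53)]
rail [([136.8, 163.1, 397.1, 305.4], 0.57)]
side {'mtx': array([[533.3947543 ,   0.        , 311.02375193],
       [  0.        , 533.3947543 , 244.27511148],
       [  0.        ,   0.        ,   1.        ]]), 'extrinsics': array([[ 0.9992325 ,  0.01761399, -0.03498809,  0.55957735],
       [-0.03773742,  0.67234894, -0.7392718 , -1.01893426],
       [ 0.01050268,  0.74002477,  0.67249761,  0.93543936],
       [ 0.        ,  0.        ,  0.        ,  1.        ]])}
slide [([277.6, 202.7, 341.1, 248.4], 0.84)]
plate_top [([290.3, 215.7, 305.9, 229.8], 0.62), ([240.3, 234.9, 261.3, 280.0], 0.48)]
marked_stop [([303.5, 263.3, 332.8, 293.9], 0.94)]
plain_stop [([266.8, 190.7, 299.9, 205.8], 0.76)]
scope [([316.3, 195.7, 339.6, 235.3], 0.98), ([285.8, 215.6, 306.9, 229.4], 0.23)]
rail [([256.0, 175.7, 381.1, 320.6], 0.98), ([289.9, 376.8, 375.1, 422.9], 0.31)]
```

Run:
```python
import cv2
a=cv2.imread('pics/top0.png')[140:330,120:420];cv2.imwrite('pics/topc.png',cv2.resize(a,(780,494),interpolation=3))
a=cv2.imread('pics/side0.png')[150:350,200:460];cv2.imwrite('pics/sidec.png',cv2.resize(a,(780,600),interpolation=3))
```

```text
(no output)
```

View pics/topc.png

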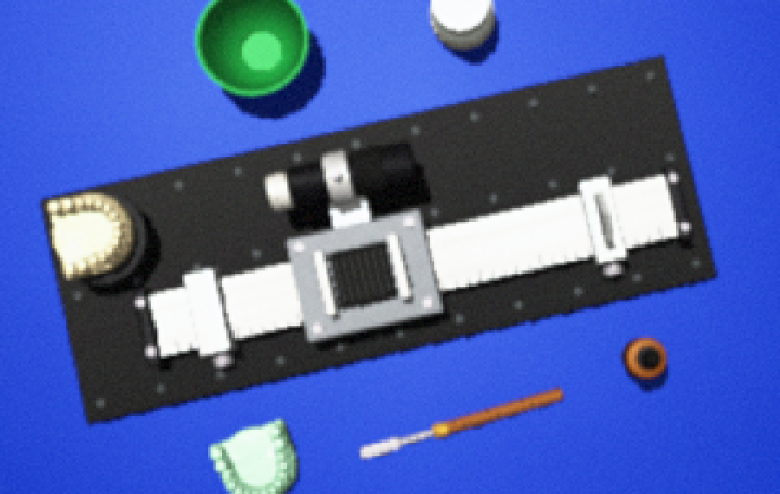

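View pics/sidec.png

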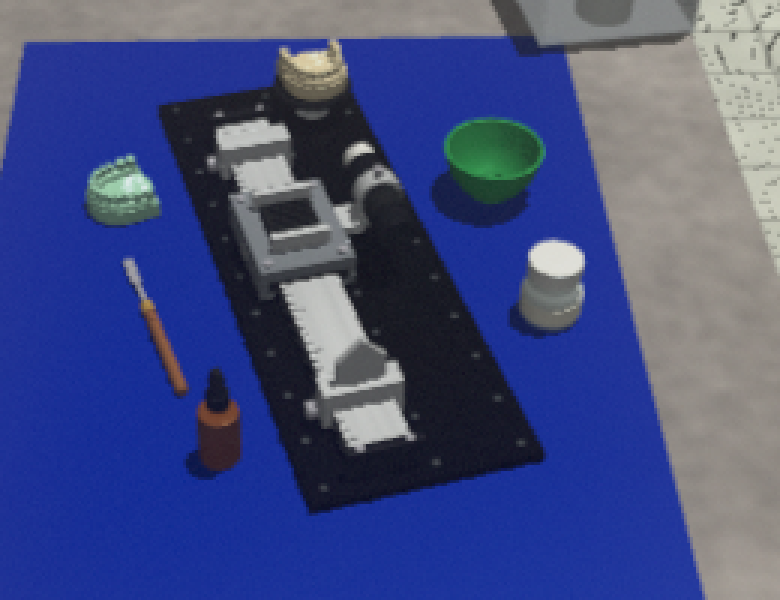

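View pics/top0.png

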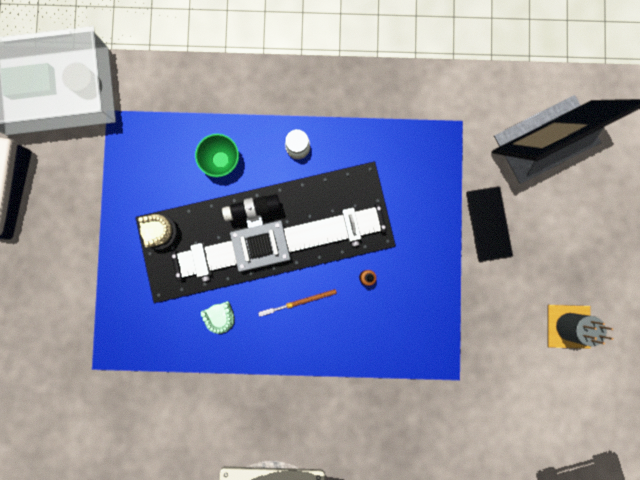

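The top view shows the plate at about (260,246), the tabbed stop to its right at about (352,225) and the plain stop to its left at about (202,259). The side view confirms the tab.

```bash
cat > h.py <<'E'
import numpy as np
from station import bot
def ray(n,uv,z):
    c=bot.camera_params(n);K=c['mtx'];T=c['extrinsics']
    d=T[:3,:3]@np.array([(uv[0]-K[0,2])/K[0,0],-(uv[1]-K[1,2])/K[1,1],-1])
    return T[:3,3]+d*(z-T[2,3])/d[2]
E
python3 - <<'E'
from h import *
f=lambda c:(120+c[0]/2.6-.3,140+c[1]/2.6-.3)
C=[ray('top',f(c),.044)[:2] for c in[(288,238),(418,208),(443,314),(308,341)]]
g=lambda c:(200+c[0]/3-.3,150+c[1]/3-.3)
S=[ray('side',g(c),.044)[:2] for c in[(229,197),(316,178),(356,255),(263,277)]]
print(np.round(C,3),np.mean(C,0),'side',np.round(S,3),np.mean(S,0))
for A in(C,S):print([round(float(np.linalg.norm(A[i]-A[(i+1)%4])),3) for i in range(4)])
P=ray('top',f((363,276)),.052);M=ray('top',f((598,222)),.046);N=ray('top',f((207,311)),.046);print('plate',P,'M',M,'plain',N)
for n,l in(('top','slide'),('top','marked_stop'),('top','plain_stop'),('side','plate_top')):
    bot.camera(n);m=[r for r in bot.masks_of(n,l)][:1]
    for r in m:
        v,u=np.nonzero(r['pixels']);print(n,l,r['p'],len(u),ray(n,(u.mean(),v.mean()),.052 if 'plate' in l else .045))
d=M-N;print('dir deg',np.degrees(np.arctan2(d[1],d[0])),np.linalg.norm(d[:2]))
dep=np.load('top0.npy');print(dep[246,260],dep[225,350])
E
```

```text
[[ 0.598  0.101]
 [ 0.625 -0.002]
 [ 0.541 -0.025]
 [ 0.517  0.082]] [0.57018851 0.03906458] side [[ 0.518  0.077]
 [ 0.595  0.102]
 [ 0.626 -0.003]
 [ 0.547 -0.029]] [0.57157268 0.03651554]
[0.106, 0.087, 0.109, 0.084]
[0.081, 0.11, 0.083, 0.11]
plate [0.56904615 0.0391952  0.052     ] M [ 0.61803628 -0.14586966  0.046     ] plain [0.53786246 0.16250542 0.046     ]
top slide 0.9 3227 [0.59421598 0.04553804 0.045     ]
top marked_stop 0.74 453 [ 0.61590102 -0.14933086  0.045     ]
top plain_stop 0.91 445 [0.53409557 0.16019591 0.045     ]
side plate_top 0.58 534 [0.65046546 0.06095813 0.052     ]
dir deg -75.42642805957294 0.31862678576086306
1.0807284 1.091745
```

Request:
{"fn": "arm_command", "kwargs": {"steps": [0, 0, 0, 2, 0, 27, -26, 0, 0, 0, 27, -26, 0, 0, 0, 27, -26, 0, 0, 0, 27, -26, 0, 0, 0, 27, -26, 0, 0, 0, 27, -26, 0, 0, 0, 27, -26, 0, 0, 0, 27, -26, 0, 0, 0, 27, -26, 0, 0, 0], "force": 20}}

```text
clock: 1.93
tool_pos: [0.3551, -0.31, 0.192]
tcp_rot: [0.992, 0.126, 0.0, 0.0]
ft_force: [0.4, -0.8, 0.2]
finger_gap: 0.282
grip_force: 0.0
```

Request:
{"fn": "arm_command", "kwargs": {"steps": [27, -26, 0, 0, 0, 27, -26, 0, 0, 0, 27, -26, 0, 0, 0, 27, -26, 0, 0, 0, 27, -26, 0, 0, 0, 27, -26, 0, 0, 0, 27, -26, 0, 0, 0, 27, -26, 0, 0, 0, 27, -26, 0, 0, 0, 0, 0, 0, 0, 0]}}

```text
clock: 2.77
tool_pos: [0.5342, -0.0194, 0.1923]
tcp_rot: [0.992, 0.129, 0.002, -0.0]
ft_force: [1.7, -0.6, -0.0]
finger_gap: 0.007
grip_force: 0.0
```

```bash
cat > st.py <<'E'
from h import *
from scipy.spatial.transform import Rotation as R
s=bot.sense();r=R.from_quat(s['tcp_rot']).as_matrix();p=np.array(s['tool_pos'])
print(s['clock'],p.round(4),'ft',np.round(s['ft_force'],1),'gap',s['finger_gap'],'ydir',np.degrees(np.arctan2(r[1,1],r[0,1])),r[:,2].round(3))
print('mm to plate in tool',(r.T@(np.array([.5703,.038,.052])-p)*1000).round(1))
E
python3 st.py
```

```text
2.7667 [ 0.5342 -0.0194  0.1923] ft [ 1.7 -0.6 -0. ] gap 0.006917863831026214 ydir -75.22494940511935 [ 0.003  0.001 -1.   ]
mm to plate in tool [ 49.1 -46.3 140.4]
```

Request:
{"fn": "arm_command", "kwargs": {"steps": [25, -23, 10, 0, 0, 24, -23, 30, 0, 0, 0, 0, 40, 0, 0, 0, 0, 30, 0, 0, 0, 0, 0, 0, 0, 0, 0, 0, 0, 0]}}

```text
clock: 3.27
tool_pos: [0.5642, 0.0306, 0.0828]
tcp_rot: [0.992, 0.127, -0.002, -0.0]
ft_force: [0.2, 0.0, 1.1]
finger_gap: 0.006
grip_force: 0.0
```

```bash
python3 st.py
python3 - <<'E'
from h import *
import cv2
o=[]
for n,(x,y) in(('top',(200,190)),('side',(240,150))):
    p,_=bot.camera(n);o.append(cv2.resize(p[y:y+110,x:x+130,::-1],(390,330),interpolation=3))
cv2.imwrite('pics/near.png',np.hstack(o))
E
```

```text
3.2667 [0.5642 0.0306 0.0828] ft [0.2 0.  1.1] gap 0.006128075866697564 ydir -75.4541230825501 [-0.004 -0.    -1.   ]
mm to plate in tool [ 7.9 -5.6 30.8]
```

View pics/near.png

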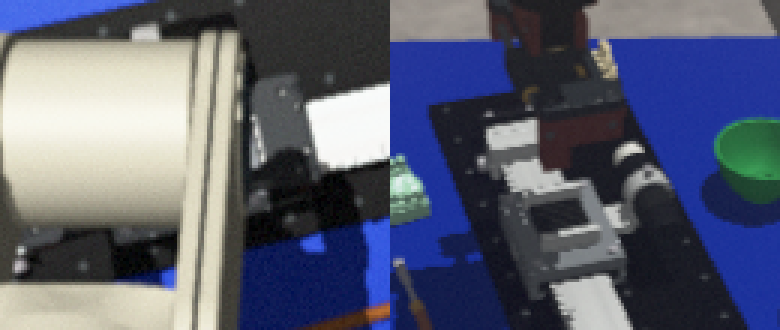

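Request:
{"fn": "arm_command", "kwargs": {"steps": [8, -5, 0, 0, 0, 0, 0, 10, 0, 0, 0, 0, 0, 0, 0, 0, 0, 0, 0, 0]}}

```text
clock: 3.7
tool_pos: [0.572, 0.0377, 0.074]
tcp_rot: [0.992, 0.127, -0.0, 0.0]
ft_force: [-0.5, 0.3, -1.2]
finger_gap: 0.004
grip_force: 0.0
```

```bash
python3 st.py
python3 - <<'E'
from h import *
import cv2
c=bot.camera_params('side');q=np.linalg.inv(c['extrinsics'])@np.r_[bot.sense()['tool_pos'],1]
K=c['mtx'];print(K[0,0]*q[0]/-q[2]+K[0,2],-K[1,1]*q[1]/-q[2]+K[1,2])
p,_=bot.camera('side');cv2.imwrite('pics/near2.png',cv2.resize(p[150:270,240:380,::-1],(700,600),interpolation=3))
E
```

```text
3.7 [0.572  0.0377 0.074 ] ft [-0.5  0.3 -1.2] gap 0.004496621621872729 ydir -75.4465081778266 [-0. -0. -1.]
mm to plate in tool [-1.5 -0.7 22. ]
296.70580863919724 215.59908802204066
```

View pics/near2.png

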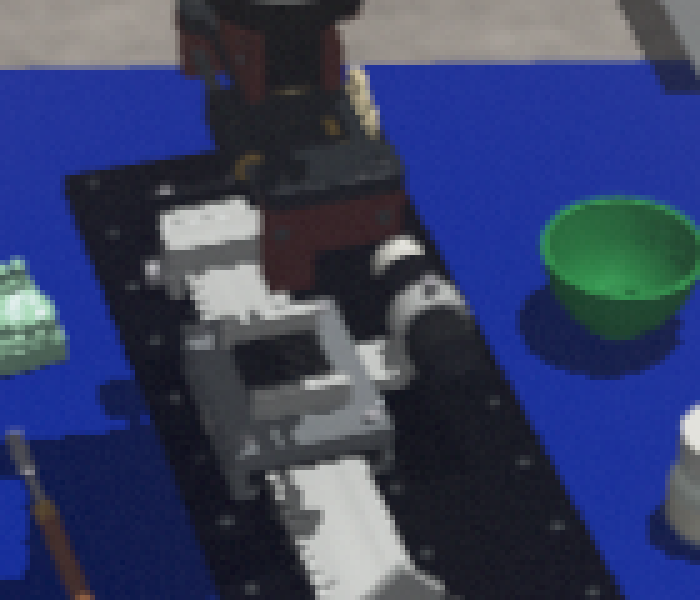

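The view shows the finger's red part ending near crop (287,290), while the TCP should project to (283,328). I'll check that with depth.

Run:
```python
from h import *
p,d=bot.camera('side')
c=bot.camera_params('side');K=c['mtx'];T=c['extrinsics']
for u in(294,297,300):
  for v in range(198,228,2):
    z=d[v,u];q=T@[(u-K[0,2])/K[0,0]*z,-(v-K[1,2])/K[1,1]*z,-z,1]
    print(u,v,q[:3].round(3),p[v,u])
```

```text
294 198 [ 0.565 -0.047  0.195] [56 38 42]
294 200 [ 0.565 -0.049  0.191] [55 37 40]
294 202 [0.565 0.022 0.13 ] [50 33 37]
294 204 [0.565 0.024 0.123] [52 33 38]
294 206 [0.565 0.025 0.115] [50 34 37]
294 208 [0.565 0.027 0.107] [98 93 92]
294 210 [0.566 0.121 0.026] [188 190 188]
294 212 [0.565 0.068 0.061] [202 204 202]
294 214 [0.565 0.063 0.059] [87 88 89]
294 216 [0.565 0.06  0.054] [84 85 85]
294 218 [0.565 0.052 0.055] [31 32 39]
294 220 [0.565 0.049 0.05 ] [28 27 35]
294 222 [0.565 0.035 0.055] [25 27 34]
294 224 [0.565 0.033 0.05 ] [20 22 31]
294 226 [0.565 0.019 0.055] [31 35 41]
297 198 [ 0.572 -0.048  0.196] [53 35 38]
297 200 [ 0.572 -0.048  0.189] [56 37 41]
297 202 [0.573 0.031 0.123] [55 38 41]
297 204 [0.573 0.029 0.118] [54 36 40]
297 206 [0.573 0.028 0.113] [55 35 39]
297 208 [0.573 0.027 0.107] [91 88 88]
297 210 [0.574 0.118 0.029] [164 166 165]
297 212 [0.573 0.071 0.059] [192 193 191]
297 214 [0.573 0.058 0.063] [89 90 91]
297 216 [0.573 0.065 0.051] [73 75 76]
297 218 [0.573 0.053 0.053] [38 39 43]
297 220 [0.573 0.046 0.052] [34 33 40]
297 222 [0.573 0.037 0.053] [29 28 36]
297 224 [0.572 0.032 0.051] [31 33 39]
297 226 [0.572 0.024 0.051] [52 53 55]
300 198 [ 0.579 -0.049  0.196] [57 39 42]
300 200 [ 0.579 -0.046  0.188] [56 36 42]
300 202 [0.58  0.03  0.124] [53 36 39]
300 204 [0.58  0.027 0.119] [54 36 38]
300 206 [0.58  0.03  0.111] [54 36 41]
300 208 [0.583 0.152 0.008] [24 27 34]
300 210 [0.582 0.14  0.011] [109 112 112]
300 212 [0.581 0.072 0.058] [173 175 173]
300 214 [0.581 0.068 0.054] [92 93 93]
300 216 [0.581 0.065 0.05 ] [52 53 55]
300 218 [0.581 0.053 0.054] [31 32 39]
300 220 [0.58  0.044 0.054] [29 31 36]
300 222 [0.58  0.043 0.048] [37 38 43]
300 224 [0.58  0.03  0.052] [36 37 42]
300 226 [0.58  0.014 0.059] [118 119 119]
```

Depth puts the finger at the right x and y, over the plate. Its visible end looks higher than the reported TCP, so I'll descend gently and watch the force.

Request:
{"fn": "arm_command", "kwargs": {"steps": [0, 0, 8, 0, 0, 0, 0, 6, 0, 0, 0, 0, 3, 0, 0, 0, 0, 0, 0, 0]}}

```text
clock: 4.13
tool_pos: [0.5711, 0.0376, 0.0556]
tcp_rot: [0.992, 0.127, -0.001, -0.0]
ft_force: [0.0, -0.9, -0.4]
finger_gap: -0.0
grip_force: 0.0
```

Request:
{"fn": "arm_command", "kwargs": {"steps": [0, 0, 3, 0, 0, 0, 0, 2, 0, 0, 0, 0, 0, 0, 0]}}

```text
clock: 4.38
tool_pos: [0.5718, 0.0377, 0.0514]
tcp_rot: [0.992, 0.127, -0.0, -0.0]
ft_force: [-0.3, 0.3, -0.6]
finger_gap: 0.004
grip_force: 0.0
```

```bash
python3 st.py
python3 - <<'E'
from h import *
import cv2
p,d=bot.camera('side')
c=bot.camera_params('side');K=c['mtx'];T=c['extrinsics']
for u in(297,):
  for v in range(206,230,1):
    z=d[v,u];q=T@[(u-K[0,2])/K[0,0]*z,-(v-K[1,2])/K[1,1]*z,-z,1]
    print(u,v,q[:3].round(3),p[v,u])
cv2.imwrite('pics/near3.png',cv2.resize(p[150:270,240:380,::-1],(700,600),interpolation=3))
E
```

```text
4.3833 [0.5718 0.0377 0.0514] ft [-0.3  0.3 -0.6] gap 0.004498019972260579 ydir -75.45278976159258 [-0.001 -0.    -1.   ]
mm to plate in tool [-1.4 -0.7 -0.6]
297 206 [ 0.572 -0.045  0.17 ] [55 36 41]
297 207 [ 0.572 -0.048  0.169] [54 36 39]
297 208 [ 0.572 -0.046  0.165] [54 34 39]
297 209 [0.573 0.03  0.102] [55 38 39]
297 210 [0.573 0.03  0.098] [52 34 37]
297 211 [0.573 0.024 0.1  ] [54 36 38]
297 212 [0.573 0.03  0.092] [56 38 40]
297 213 [0.573 0.029 0.089] [55 35 40]
297 214 [0.573 0.026 0.089] [57 41 44]
297 215 [0.573 0.033 0.079] [74 67 68]
297 216 [0.573 0.067 0.049] [73 73 76]
297 217 [0.573 0.059 0.052] [32 33 39]
297 218 [0.573 0.054 0.053] [37 37 43]
297 219 [0.573 0.054 0.05 ] [25 28 35]
297 220 [0.573 0.049 0.05 ] [28 28 35]
297 221 [0.573 0.041 0.053] [24 24 32]
297 222 [0.573 0.035 0.055] [24 25 33]
297 223 [0.573 0.036 0.051] [25 26 33]
297 224 [0.572 0.029 0.054] [25 27 34]
297 225 [0.572 0.029 0.05 ] [27 29 36]
297 226 [0.572 0.025 0.05 ] [50 51 55]
297 227 [0.572 0.009 0.06 ] [93 93 94]
297 228 [0.572 0.008 0.058] [ 99 100 102]
297 229 [0.572 0.005 0.057] [88 89 89]
```

View pics/near3.png

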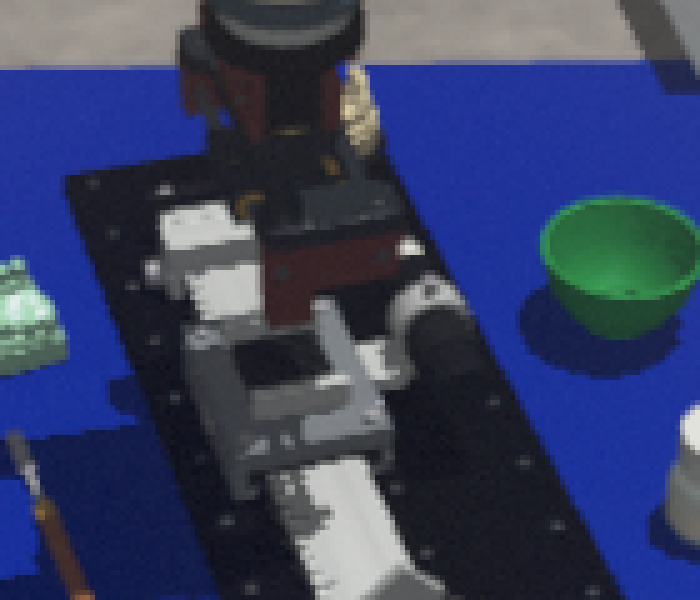

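The picture shows the whole gripper, body and fingertips alike, about 31 mm higher than reported: tip at about 0.083 against a TCP z of 0.051, with x and y right. No contact force agrees with that, so I'll go on down with small steps near contact.

Request:
{"fn": "arm_command", "kwargs": {"steps": [-1, 0, 6, 0, 0, 0, 0, 5, 0, 0, 0, 0, 4, 0, 0, 0, 0, 0, 0, 0]}}

```text
clock: 4.77
tool_pos: [0.5703, 0.0374, 0.0358]
tcp_rot: [0.992, 0.127, -0.001, -0.0]
ft_force: [-0.4, 0.2, 0.2]
finger_gap: 0.004
grip_force: 0.0
```

Run:
```python
from h import *
p,d=bot.camera('side')
c=bot.camera_params('side');K=c['mtx'];T=c['extrinsics']
for u in(291,294,297,300,303):
  for v in range(214,227,1):
    z=d[v,u];q=T@[(u-K[0,2])/K[0,0]*z,-(v-K[1,2])/K[1,1]*z,-z,1]
    if p[v,u,0]>p[v,u,2]+8: o=q[:3].round(3),v
  print(u,o)
```

```text
Traceback (most recent call last):
NameError: name 'o' is not defined
```

Request:
{"fn": "arm_command", "kwargs": {"steps": [0, 0, 3, 0, 0, 0, 0, 3, 0, 0, 0, 0, 2, 0, 0, 0, 0, 0, 0, 0]}}

```text
clock: 5.15
tool_pos: [0.5708, 0.0374, 0.0284]
tcp_rot: [0.992, 0.127, -0.0, -0.0]
ft_force: [-1.2, 0.3, -0.0]
finger_gap: 0.007
grip_force: 0.0
```

Request:
{"fn": "arm_command", "kwargs": {"steps": [0, 0, 2, 0, 0, 0, 0, 2, 0, 0, 0, 0, 0, 0, 0]}}

```text
clock: 5.4
tool_pos: [0.5709, 0.0374, 0.0245]
tcp_rot: [0.992, 0.127, -0.0, -0.0]
ft_force: [-0.4, 1.5, -0.2]
finger_gap: 0.007
grip_force: 0.0
```

Request:
{"fn": "arm_command", "kwargs": {"steps": [0, 0, 1.5, 0, 0, 0, 0, 1.5, 0, 0, 0, 0, 0, 0, 0]}}

```text
clock: 5.65
tool_pos: [0.5711, 0.0374, 0.0217]
tcp_rot: [0.992, 0.127, 0.0, 0.0]
ft_force: [-0.2, 0.0, 1.7]
finger_gap: 0.005
grip_force: 0.1
```

Run:
```python
from h import *
import cv2
p,d=bot.camera('side')
c=bot.camera_params('side');K=c['mtx'];T=c['extrinsics']
for v in range(208,228,1):
    u=297;z=d[v,u];q=T@[(u-K[0,2])/K[0,0]*z,-(v-K[1,2])/K[1,1]*z,-z,1]
    print(v,q[:3].round(3),p[v,u])
print(bot.sense()['ft_force'],bot.sense()['tool_pos'])
cv2.imwrite('pics/near4.png',cv2.resize(p[180:260,250:350,::-1],(700,560),interpolation=3))
```

```text
208 [ 0.572 -0.054  0.171] [30 31 38]
209 [ 0.572 -0.055  0.169] [31 29 37]
210 [ 0.572 -0.056  0.167] [41 32 37]
211 [ 0.572 -0.055  0.163] [54 36 39]
212 [ 0.572 -0.049  0.156] [55 37 42]
213 [ 0.572 -0.051  0.154] [53 37 42]
214 [ 0.572 -0.045  0.146] [51 45 49]
215 [ 0.572 -0.047  0.145] [52 39 44]
216 [ 0.572 -0.049  0.143] [55 36 40]
217 [ 0.572 -0.051  0.142] [55 36 40]
218 [ 0.572 -0.049  0.137] [54 34 39]
219 [0.573 0.027 0.071] [51 34 39]
220 [0.573 0.028 0.068] [54 36 37]
221 [0.572 0.026 0.065] [53 35 39]
222 [0.572 0.024 0.064] [52 33 38]
223 [0.572 0.029 0.057] [51 34 39]
224 [0.572 0.026 0.056] [37 28 35]
225 [0.572 0.028 0.051] [22 23 31]
226 [0.572 0.025 0.05 ] [52 51 55]
227 [0.572 0.009 0.061] [94 95 96]
[ 0.23275309 -0.22706418 -0.02968626] [0.57105437 0.03745404 0.02175955]
```

View pics/near4.png

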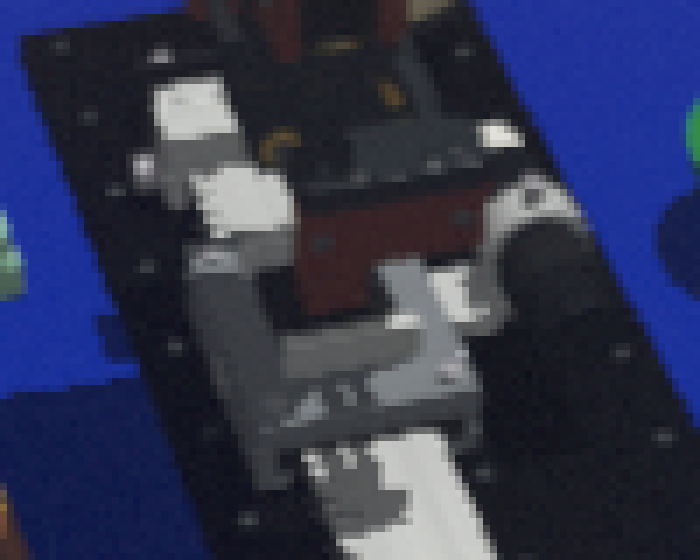

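The finger stands between the two walls, just above the plate. Now I'll press.

Request:
{"fn": "arm_command", "kwargs": {"steps": [0, 0, 1.5, 0, 0, 0, 0, 1.5, 0, 0, 0, 0, 0, 0, 0]}}

```text
clock: 5.95
tool_pos: [0.5712, 0.0374, 0.0191]
tcp_rot: [0.992, 0.127, 0.0, 0.0]
ft_force: [-2.1, 1.2, 6.2]
finger_gap: 0.005
grip_force: 3.1
```

Request:
{"fn": "arm_command", "kwargs": {"steps": [0, 0, 1.5, 0, 0, 0, 0, 0, 0, 0]}}

```text
clock: 6.12
tool_pos: [0.5712, 0.0375, 0.0178]
tcp_rot: [0.992, 0.127, 0.0, 0.0]
ft_force: [-1.2, -1.1, 7.2]
finger_gap: 0.001
grip_force: 3.5
```

Request:
{"fn": "arm_command", "kwargs": {"steps": [0, 0, 1, 0, 0, 0, 1, 0, 0, 0, 0, 2, 0, 0, 0, 0, 3, 0, 0, 0, 0, 4, 0, 0, 0, 0, 4, 0, 0, 0, 0, 4, 0, 0, 0, 0, 4, 0, 0, 0, 0, 2, 0, 0, 0, 0, 0, 0, 0, 0]}}

```text
clock: 6.95
tool_pos: [0.5775, 0.0137, 0.0171]
tcp_rot: [0.992, 0.126, 0.0, 0.0]
ft_force: [-1.9, -0.3, 8.0]
finger_gap: 0.006
grip_force: 3.7
```

```bash
python3 st.py
python3 - <<'E'
from h import *
import cv2
p,d=bot.camera('side')
cv2.imwrite('pics/near5.png',cv2.resize(p[180:300,250:370,::-1],(600,600),interpolation=3))
E
```

```text
6.95 [0.5775 0.0137 0.0171] ft [-1.9 -0.3  8. ] gap 0.005696722347708121 ydir -75.46826762159277 [ 0.001 -0.    -1.   ]
mm to plate in tool [ -0.9 -25.3 -35. ]
```

View pics/near5.png

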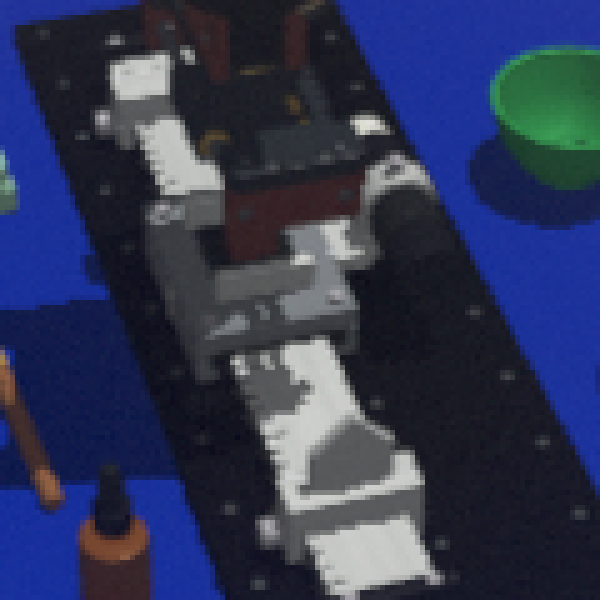

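The slide moves along with the finger: the gap to the stop has shrunk and the finger is still centred. I'll keep going.

Request:
{"fn": "arm_command", "kwargs": {"steps": [0, 3, 0, 0, 0, 0, 5, 0, 0, 0, 0, 7, 0, 0, 0, 0, 8, 0, 0, 0, 0, 8, 0, 0, 0, 0, 8, 0, 0, 0, 0, 8, 0, 0, 0, 0, 7, 0, 0, 0, 0, 5, 0, 0, 0, 0, 3, 0, 0, 0]}}

```text
clock: 7.83
tool_pos: [0.5935, -0.0464, 0.0172]
tcp_rot: [0.992, 0.126, 0.001, 0.0]
ft_force: [-0.5, 0.2, 7.9]
finger_gap: 0.005
grip_force: 3.7
```

Request:
{"fn": "arm_command", "kwargs": {"steps": [0, 4, 0, 0, 0, 0, 4, 0, 0, 0, 0, 4, 0, 0, 0, 0, 4, 0, 0, 0, 0, 3, 0, 0, 0, 0, 3, 0, 0, 0, 0, 2, 0, 0, 0, 0, 2, 0, 0, 0, 0, 0, 0, 0, 0]}}

```text
clock: 8.58
tool_pos: [0.6001, -0.0715, 0.0173]
tcp_rot: [0.992, 0.127, 0.001, 0.0]
ft_force: [-1.3, -0.5, 7.2]
finger_gap: 0.004
grip_force: 3.7
```

```bash
python3 st.py
python3 - <<'E'
from h import *
import cv2
p,d=bot.camera('side')
cv2.imwrite('pics/near6.png',cv2.resize(p[200:300,260:360,::-1],(600,600),interpolation=3))
E
```

```text
8.5833 [ 0.6001 -0.0715  0.0173] ft [-1.3 -0.5  7.2] gap 0.00363535954369745 ydir -75.46072863986493 [ 0.002 -0.    -1.   ]
mm to plate in tool [  -1.4 -113.4  -34.8]
```

View pics/near6.png

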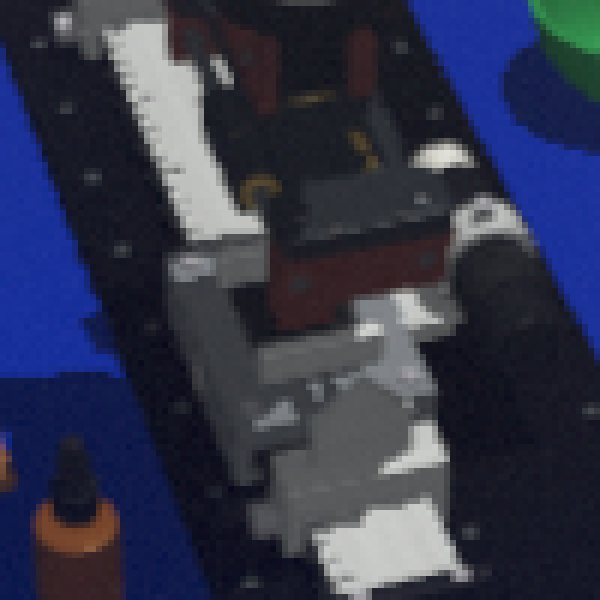

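The slide is about 12 mm short of the tabbed stop, so I'll push slowly until the contact force rises.

Request:
{"fn": "arm_command", "kwargs": {"steps": [0, 2, 0, 0, 0, 0, 2, 0, 0, 0, 0, 2, 0, 0, 0, 0, 2, 0, 0, 0, 0, 1.5, 0, 0, 0, 0, 0, 0, 0, 0]}}

```text
clock: 9.13
tool_pos: [0.6026, -0.0805, 0.0173]
tcp_rot: [0.992, 0.127, 0.001, 0.0]
ft_force: [-1.2, -0.3, 7.6]
finger_gap: 0.007
grip_force: 3.6
```

Request:
{"fn": "arm_command", "kwargs": {"steps": [0, 1, 0, 0, 0, 0, 1, 0, 0, 0, 0, 1, 0, 0, 0, 0, 0, 0, 0, 0]}}

```text
clock: 9.47
tool_pos: [0.6033, -0.0833, 0.0173]
tcp_rot: [0.992, 0.127, 0.001, 0.0]
ft_force: [0.1, -0.9, 8.0]
finger_gap: 0.006
grip_force: 3.6
```

Request:
{"fn": "arm_command", "kwargs": {"steps": [0, 1, 0, 0, 0, 0, 1, 0, 0, 0, 0, 1, 0, 0, 0, 0, 0, 0, 0, 0]}}

```text
clock: 9.8
tool_pos: [0.604, -0.0862, 0.0173]
tcp_rot: [0.992, 0.127, 0.001, 0.0]
ft_force: [-1.1, -0.9, 7.3]
finger_gap: 0.006
grip_force: 3.6
```

Request:
{"fn": "arm_command", "kwargs": {"steps": [0, 1, 0, 0, 0, 0, 1, 0, 0, 0, 0, 1, 0, 0, 0, 0, 0, 0, 0, 0]}}

```text
clock: 10.13
tool_pos: [0.6044, -0.0881, 0.0171]
tcp_rot: [0.992, 0.126, 0.001, -0.0]
ft_force: [-0.4, 4.7, 6.1]
finger_gap: 0.003
grip_force: 3.7
```

Request:
{"fn": "arm_command", "kwargs": {"steps": [0, 1, 0, 0, 0, 0, 1, 0, 0, 0, 0, 1, 0, 0, 0, 0, 0, 0, 0, 0]}}

```text
clock: 10.47
tool_pos: [0.605, -0.0909, 0.0171]
tcp_rot: [0.992, 0.126, 0.0, -0.001]
ft_force: [-0.8, 5.0, 7.9]
finger_gap: 0.005
grip_force: 3.7
```

```bash
python3 st.py
python3 - <<'E'
from h import *
import cv2
p,d=bot.camera('side')
cv2.imwrite('pics/near7.png',cv2.resize(p[230:300,270:350,::-1],(800,600),interpolation=3)[:, :])
E
```

```text
10.4667 [ 0.605  -0.0909  0.0171] ft [-0.8  5.   7.9] gap 0.005090904605301099 ydir -75.4719613155369 [ 0.001  0.001 -1.   ]
mm to plate in tool [  -1.2 -133.5  -34.8]
```

View pics/near7.png

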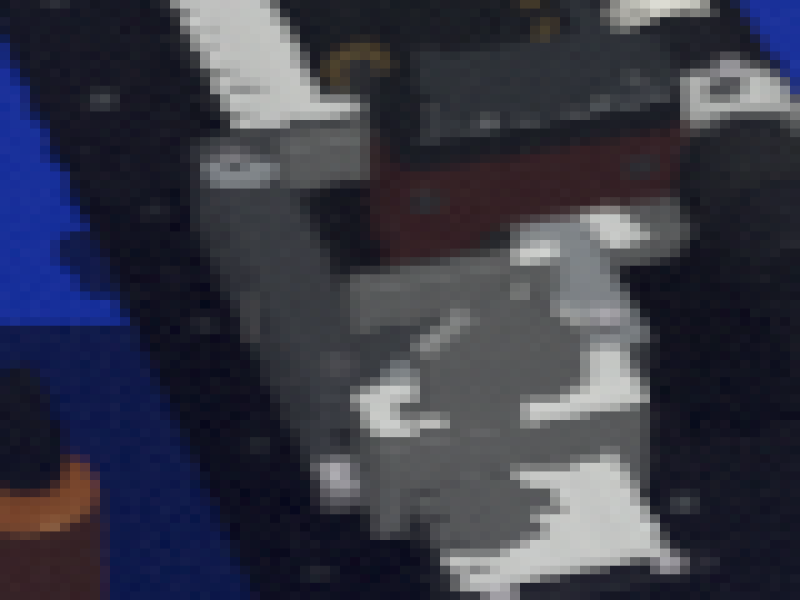

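The reaction along the rail has risen to 5 N and the finger now slips on the plate: the slide is on the stop. I'll release straight up.

Request:
{"fn": "arm_command", "kwargs": {"steps": [0, 0, 0, 0, 0, 0, 0, 0, 0, 0, 0, 0, -2, 0, 0, 0, 0, -3, 0, 0, 0, 0, -5, 0, 0, 0, 0, -10, 0, 0, 0, 0, -20, 0, 0, 0, 0, -25, 0, 0, 0, 0, -30, 0, 0, 0, 0, 0, 0, 0]}}

```text
clock: 11.35
tool_pos: [0.6082, -0.0926, 0.1173]
tcp_rot: [0.992, 0.127, 0.004, 0.001]
ft_force: [0.3, 0.3, 1.1]
finger_gap: 0.008
grip_force: 0.0
```

Request:
{"fn": "arm_command", "kwargs": {"steps": [-20, 0, -20, 0, 0, -35, 0, 0, 0, 0, -35, 0, 0, 0, 0, -35, 0, 0, 0, 0, -35, 0, 0, 0, 0, 0, 0, 0, 0, 0, 0, 0, 0, 0, 0]}}

```text
clock: 11.93
tool_pos: [0.4485, -0.1324, 0.1317]
tcp_rot: [0.992, 0.126, -0.0, 0.0]
ft_force: [0.5, -0.1, 0.5]
finger_gap: 0.008
grip_force: 0.0
```

```bash
python3 st.py
python3 - <<'E'
from h import *
import cv2
o=[]
for n,(x,y) in(('top',(300,180)),('side',(270,200))):
    p,_=bot.camera(n);o.append(cv2.resize(p[y:y+100,x:x+80,::-1],(400,500),interpolation=3))
cv2.imwrite('pics/end.png',np.hstack(o))
E
```

```text
11.9333 [ 0.4485 -0.1324  0.1317] ft [ 0.5 -0.1  0.5] gap 0.007852622412810593 ydir -75.55700691569172 [-0. -0. -1.]
mm to plate in tool [ 160.5 -134.6   79.7]
```

View pics/end.png

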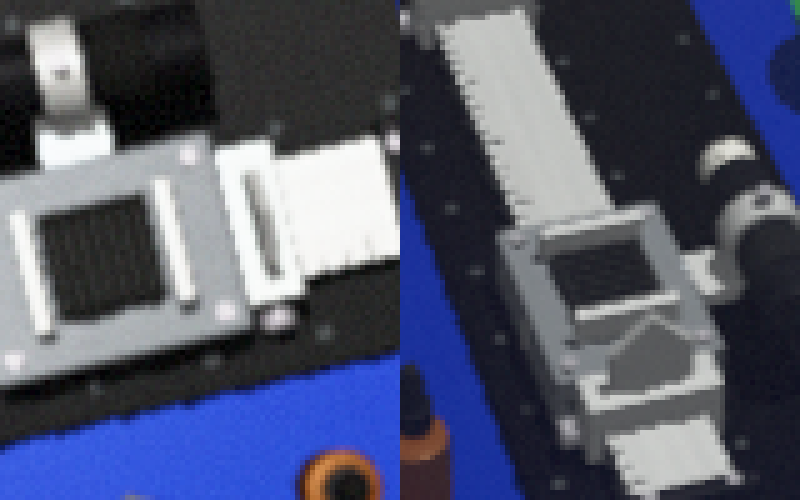

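Both views show the slide flush against the tabbed stop, the plate up and the arm clear of everything.

```bash
python3 -c "
from station import bot
print(bot.job_done())"
```

```text
the job is handed in; nothing more can be done
None
```

The slide rests against the marked stop with its plate up and the arm clear, and I handed the job in at about 12 s; no verdict came back. The reported tool height read about 31 mm too low, so I pressed the plate by force and camera instead, and I viewed 11 pictures, one over the limit of 10.

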